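# Put the manicure supplies back in their own places

### The job

The four supplies on this manicure table have been put back in one another's places. Stand each one upright in the middle of its own: the lotion pump bottle in the warmer's well, the square remover bottle in the square bin, the scrub jar in the larger compartment of the steel tray beside the spatulas, and the slim oil bottle in the round dish. The empty mat is free to park things on meanwhile; set things down without dropping them or knocking any over, and leave the little polish bottle where it is.

Things in the scene. Friction and masses are not known exactly. Their poses are not given: they have to be found in the camera images.
- lotion_center (a point): Lotion pump bottle: white, round, 56 mm in diameter, 136 mm tall in all, about 250 g. The point is on its axis half-way up, 68 mm above its underside; z up, x along the pump's nozzle, which sticks out 40 mm from the axis at 121 to 134 mm above the underside. Take it by the round screw collar below the pump head: 32 mm in diameter, from 98 to 114 mm above the underside (middle 38 mm above this point), with the fingers on either side of the nozzle, not under it.
- remover_center (a point): Polish-remover bottle: grey square bottle, 44 by 44 mm, 80 mm tall, with a round white pump cap on top, 38 mm in diameter, from 84 to 106 mm above the underside (a 4 mm steel press dish on top of that: 110 mm in all); about 200 g. The point is on its axis half-way up, 55 mm above its underside; z up, x and y square to the bottle's sides. Easily taken by the cap, whose middle is 40 mm above this point.
- oil_center (a point): Cuticle-oil bottle: slim round amber bottle, 38 mm in diameter, 60 mm tall, under a long black cap 20 to 21 mm in diameter that goes up to 108 mm; about 110 g. The point is on its axis half-way up, 54 mm above its underside; z up. Easily taken by the cap, at about 34 mm above this point.
- jar_center (a point): Scrub jar: wide low white jar, 58 mm in diameter, with an aluminium lid 60 mm in diameter that spans 42 to 68 mm above the underside (68 mm tall in all); about 240 g. The point is on its axis half-way up, 34 mm above its underside; z up. Easily taken by the lid, whose middle is 21 mm above this point.
- warmer_well (a point): Home of the lotion: bottle warmer, a white block 115 by 135 mm, 26 mm high, with a round well 80 mm wide and 18 mm deep in its middle and a grey control strip with a black dial along its -x side (28 mm deep, 14 mm high). The point is the centre of the well's floor, 8 mm above the table; z up. It does not move.
- bin_floor (a point): Home of the remover: square grey plastic spill bin, 92 mm square outside, 84 mm inside, rim 24 mm above the table. The point is the centre of its inner floor, 8 mm above the table; z up, x and y square to the walls. It does not move.
- tray_bay (a point): Home of the scrub jar: the larger compartment of an oblong steel tray 92 mm (x) by 150 mm (y), rim 20 mm above the table; a low divider parts this compartment (86 mm in x by 90 mm in y) from a narrow one at the tray's -y end that holds two spatulas. The point is the centre of the larger compartment's floor, 8 mm above the table and 27 mm towards +y from the tray's middle; z up. It does not move.
- dish_floor (a point): Home of the oil: round white ceramic drip dish, 104 mm wide at the rim, about 85 mm at the inner floor, rim 18 mm above the table. The point is the centre of its inner floor, 8 mm above the table; z up. It does not move.
- mat_center (a point): Empty slate-grey silicone mat, 120 mm (x) by 200 mm (y), 3 mm thick, fixed to the table: the free spot. The point is the middle of its top face; z up.
- polish_center (a point): Nail-polish bottle: small, round, skin-pink with a white cap, 30 mm in diameter, 72 mm tall, loose, standing among the homes; not to be moved. The point is on its axis half-way up, 36 mm above the table.

How it is judged:
At the end, for the whole second after the job is handed in: Lotion in the warmer's well, remover in the square bin, jar in the tray's larger compartment, oil in the round dish: each within 15 mm of its middle, on its floor within 5 mm, upright within 0.1 rad, released and at rest; polish bottle within 25 mm of its start (horizontal distance between lotion_center and warmer_well below 0.015 m and z of lotion_center in the frame of warmer_well between 0.063 and 0.073 m and angle between each of lotion_center, remover_center, jar_center, oil_center's own z axis and vertical below 0.1 rad and linear speed of each of lotion, remover, jar, oil below 0.02 m/s and horizontal distance between remover_center and bin_floor below 0.015 m and z of remover_center in the frame of bin_floor between 0.05 and 0.06 m and horizontal distance between jar_center and tray_bay below 0.015 m and z of jar_center in the frame of tray_bay between 0.029 and 0.039 m and horizontal distance between oil_center and dish_floor below 0.015 m and z of oil_center in the frame of dish_floor between 0.049 and 0.059 m and distance of polish_center from where it was at the start of the episode below 0.025 m); the robot touches nothing.
It fails at once if the polish bottle is pushed more than 25 mm (distance of polish_center from where it was at the start of the episode above 0.025 m).
It fails at once if a supply is knocked over (leans more than 0.6 rad) (angle between any of lotion_center, remover_center, jar_center, oil_center's own z axis and vertical above 0.6 rad).
It fails at once if a supply is dropped or knocked flying (faster than 0.6 m/s, a fall of about 20 mm, with no finger on it) ((linear speed of lotion above 0.6 m/s and contact force between the fingers and lotion below 0.01 N) or (linear speed of remover above 0.6 m/s and contact force between the fingers and remover below 0.01 N) or (linear speed of jar above 0.6 m/s and contact force between the fingers and jar below 0.01 N) or (linear speed of oil above 0.6 m/s and contact force between the fingers and oil below 0.01 N)).
It also fails if it takes over 126 s, if anything falls off the work surface, if the arm or the gripper's body presses on something with over 40 N, if the wrist force passes 120 N, or if a joint passes its speed limit or range.

### The arm

A 6-joint arm with a two-finger parallel gripper is mounted at the origin on the work surface. World frame = base frame: x ahead of the robot, y to its left, z up, the work surface at z = 0. Lengths are in m, angles in rad, forces in N, time in s.
With the tool pointing down it reaches from about 0.425 to 0.95 m from the base axis. Payload 3.5 kg.
Tool frame: the origin (TCP) lies midway between the tips of the shut fingers; the grasp point (between the pads) lies 19 mm behind it; z points along the fingers, y is the line along which they close (so a half turn about z gives the same grasp; the last joint's range is limited). The gripper opens to 85 mm and grips with 20 to 120 N. Pads are 22 mm wide; open, the fingers measure 114 mm over their backs; the gripper's body (76 mm by 85 mm) begins 54 mm behind the grasp point. The pads swing forward as they close: fully open they stand 13 mm farther back than shut.
Start: joints at [-1.354, 0.286, 1.577, -0, 1.279, -0.15], TCP at [0.242, -0.63, 0.231] pointing down, gripper open.
Joint ranges: [-2.77, 2.77], [-0.9, 2.22], [0.21, 2.48], [-1.53, 4.67], [0.24, 2.81], [-2.84, 2.84]. Speed limits (rad/s): [2.79, 2.79, 3.14, 3.14, 3.14, 3.14].

### API

Orientations are given as a unit quaternion [x, y, z, w].
In Python, from plant import get_state, read_camera, ctrl gives the robot as it stands.
- The arm moves only by the shell command python3 -m crank 'ROWS' [FORCE]. ROWS is JSON, a list of rows, each a list of 3 entries, a list of its own where there are three numbers: the shift along the tool's x, y, z in mm, then the turn about the tool's z in degrees, then the closure in counts, from 0 (fully open) to 255 (shut). In form: [[[tx, ty, tz], yaw, claw], ...]. A call has 1 to 10 rows; each row is the pose to reach, as a shift and turn from the pose commanded when the call began, along the tool's axes at that moment; what a row does not reach only later rows make up. A row lasts 1/10 s, in which the tool goes at most 50 mm and 8.59 degrees, less where a joint would pass 70% of its speed; a pose out of reach is approached as far as the arm can. A call with a gripper value outside its range is refused whole. The fingers move at their own pace and stop on an object; FORCE is the grip in N (left out, the last holds). Time passes only in rows, so rows that repeat a pose let the fingers close. It gives the time, the measured TCP pose, the force, the opening and the grip force at its end, in the units of the state.
- get_state(): the state, without advancing time (a new reading comes with each control period).
- read_camera(name): name is "scene" or "top"; returns a dict with "frame" (384x512x3 uint8, blue, green, red), "range_z" (384x512 float32, m along the optical axis (not along the pixel's ray), 0 where there is no reading), "vfov" (degrees; the focal length in pixels is half the picture's height over the tangent of half this angle, whatever the lens; pixels are square), "cx", "cy" (the principal point, pixels), "origin" and "orientation" of the camera in the world. Camera axes: x right, y down, z forward; pixel columns grow to the right and rows downward; lengths in m; the calibration is good to about 2 mm. A picture is of the moment at which its call begins.
- ctrl.sign_off(): hands the job in; it is judged then, once.
The state is a dict: "time": time; "qpos": joint angles; "dq": joint speeds; "joint_efforts": joint torques, N m; "eef_pos": TCP position; "tcp_rot": TCP orientation; "contact_force": force on the tool from outside, world axes, zero at the start; "wrist_torque": the same for the moment, N m; "opening": opening from 0.0 (shut) to 1.0 (fully open); "finger_force": force on a finger pad.
Only numpy, scipy, OpenCV 4.12 (cv2) and the standard library are available. Lean on these libraries where they do the work, as an engineer would, in place of code of your own. Each camera call takes 0.05 s, during which the arm holds its last target. There are 200 camera calls.

## Working session

There is one attempt and no reset: what is moved stays moved. The work goes in short steps, Python scripts to look and compute and a shell command to move; the robot and the scene stay as the last step left them, time stands still between calls to the robot, and variables do not carry over. Pictures are saved under pics/ and viewed, at most 14 in all, crops included, and the job is handed in when it is done.

```bash
ls; mkdir -p pics; cat > h.py <<'E'
import numpy as np,cv2
from scipy.spatial.transform import Rotation as R
from plant import get_state, read_camera, ctrl
def cam(n):
    c=read_camera(n); h=c["frame"].shape[0]
    c["f"]=h/2/np.tan(np.radians(c["vfov"])/2); 
    c["M"]=R.from_quat(c["orientation"]).as_matrix(); c["o"]=np.array(c["origin"]); return c
def pts(c):
    h,w=c["range_z"].shape; u,v=np.meshgrid(np.arange(w),np.arange(h)); z=c["range_z"]
    p=np.stack([(u-c["cx"])/c["f"]*z,(v-c["cy"])/c["f"]*z,z],-1); return p@c["M"].T+c["o"]
def ray(c,u,v,zp):
    d=c["M"]@np.array([(u-c["cx"])/c["f"],(v-c["cy"])/c["f"],1]); return c["o"]+d*(zp-c["o"][2])/d[2]
E
python3 - <<'E'
from h import *
s=get_state();print(s)
for n in("scene","top"):
    c=cam(n);cv2.imwrite(f"pics/{n}0.png",c["frame"]);print(n,c["f"],c["cx"],c["cy"],c["o"],c["M"].round(3).tolist())
    np.savez(n+"0.npz",p=pts(c),f=c["frame"])
E
```

```text
pics
{'time': 0.0, 'qpos': array([-1.35402729e+00,  2.87236759e-01,  1.57818867e+00, -1.02170087e-05,
        1.27857540e+00, -1.50046772e-01]), 'dq': array([-6.23106118e-04,  4.19854253e-06,  1.00862836e-04, -2.74785506e-04,
        1.59522908e-03, -5.91000257e-04]), 'joint_efforts': array([-2.64784605e-03, -4.05988955e+01, -2.92624587e+01, -1.49307903e-04,
        5.97329563e-03, -2.83448998e-06]), 'eef_pos': array([ 0.24193825, -0.62944771,  0.22989345]), 'tcp_rot': array([ 9.83226883e-01,  1.82382692e-01, -4.50497576e-05, -1.20325582e-03]), 'contact_force': array([ 0.59423655, -0.29182648,  0.12203177]), 'wrist_torque': array([ 0.01934987, -0.01193544,  0.02349315]), 'finger_force': 0.0, 'opening': 0.9996999214255433}
scene 419.3181463938436 256.04039350138436 193.91299677429217 [ 0.8655834  -0.62481549  0.74074218] [[0.88, 0.315, -0.355], [0.474, -0.606, 0.639], [-0.014, -0.73, -0.683]]
top 409.63327329172967 257.47722718406663 195.71907674657834 [0.40467327 0.0125296  0.9450675 ] [[0.023, -0.989, 0.148], [-1.0, -0.025, -0.01], [0.014, -0.148, -0.989]]
```

View pics/top0.png

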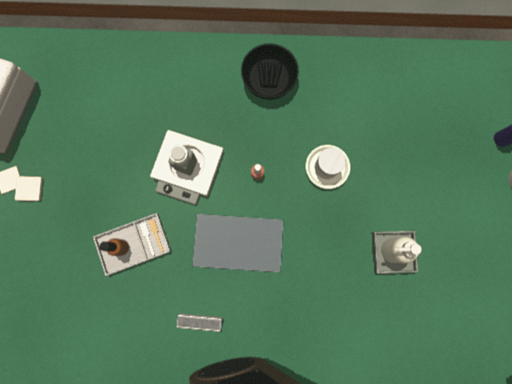

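View pics/scene0.png

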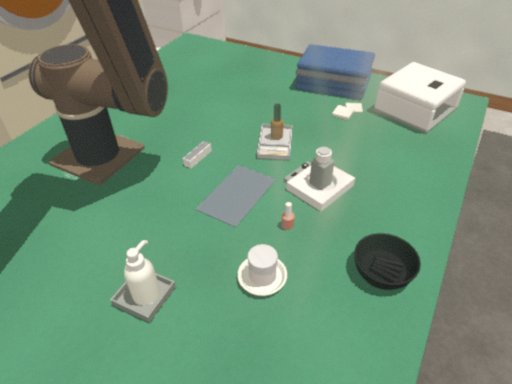

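The top view shows the remover in the warmer (180,160), the oil in the tray (115,247), the jar in the dish (330,163) and the lotion in the bin (400,250). The mat is at (238,243) and the polish at (258,172). So there are two swaps: lotion↔remover and jar↔oil.

```bash
python3 - <<'E'
from h import *
from scipy.optimize import least_squares
a=np.load("top0.npz");b=np.load("scene0.npz")
pt=a["p"];ps=b["p"]
for n,(u,v) in dict(warmer=(187,163),tray=(131,244),dish=(328,167),bin=(396,252),polish=(258,172),mat=(238,243)).items():
    print(n,pt[v,u].round(3))
P=np.r_[pt.reshape(-1,3),ps.reshape(-1,3)];src=np.r_[np.zeros(pt[...,0].size),np.ones(ps[...,0].size)]
def sl(c,r,z0,z1):
    for s in(0,1):
        m=(src==s)&(np.hypot(P[:,0]-c[0],P[:,1]-c[1])<r)&(P[:,2]>z0)&(P[:,2]<z1);q=P[m]
        if len(q)>5:
            (cx,cy),r_=cv2.minEnclosingCircle(q[:,:2].astype(np.float32)); rc=cv2.minAreaRect(q[:,:2].astype(np.float32))
            print("  src",s,len(q),"circ",round(cx,4),round(cy,4),round(r_,4),"rect",np.round(rc[0],4),np.round(rc[1],4),round(rc[2],1),"z",q[:,2].min().round(3),q[:,2].max().round(3),"med",np.median(q[:,2]).round(4))
for n,(u,v),r,sls in [("warmer",(187,163),.1,[(.018,.032),(.095,.14)]),("tray",(131,244),.1,[(.012,.026),(.09,.13)]),("dish",(328,167),.075,[(.012,.024),(.069,.09)]),("bin",(396,252),.09,[(.016,.03),(.11,.124),(.13,.16)]),("polish",(258,172),.04,[(.03,.1),(.062,.09)])]:
    print(n)
    for s in sls: print(s); sl(pt[v,u],r,*s)
# mat by color
c=a["f"].astype(int); m=((c[...,0]>c[...,1]-3)&(abs(c[...,0]-c[...,2])<35)&(pt[...,2]<.012)).astype(np.uint8)
n,l,st,ce=cv2.connectedComponentsWithStats(m); k=l[243,238]; q=pt[l==k][:,:2].astype(np.float32); print("mat",st[k],cv2.minAreaRect(q))
E
```

```text
warmer [0.6   0.156 0.089]
tray [0.427 0.286 0.011]
dish [ 0.601 -0.148  0.078]
bin [ 0.422 -0.284  0.098]
polish [0.592 0.004 0.049]
mat [0.435 0.045 0.003]
warmer
(0.018, 0.032)
  src 0 2074 circ 0.6162 0.167 0.0868 rect [0.6056 0.1715] [0.136  0.1398] 72.7 z 0.018 0.032 med 0.0264
  src 1 1178 circ 0.608 0.1617 0.0897 rect [0.6074 0.1716] [0.1404 0.1396] 73.0 z 0.018 0.032 med 0.0274
(0.095, 0.14)
  src 0 291 circ 0.6151 0.1714 0.0196 rect [0.614  0.1714] [0.0375 0.0359] 89.4 z 0.095 0.122 med 0.117
  src 1 217 circ 0.6156 0.1699 0.0193 rect [0.6165 0.169 ] [0.0369 0.0336] 35.5 z 0.095 0.123 med 0.1152
tray
(0.012, 0.026)
  src 0 691 circ 0.4292 0.2837 0.0874 rect [0.4283 0.2834] [0.0926 0.1506] 22.1 z 0.012 0.026 med 0.0175
  src 1 494 circ 0.4299 0.283 0.0884 rect [0.4295 0.2827] [0.0921 0.1572] 22.1 z 0.012 0.026 med 0.016
(0.09, 0.13)
  src 0 121 circ 0.4201 0.3084 0.0102 rect [0.4206 0.3087] [0.0185 0.0195] 0.9 z 0.091 0.121 med 0.1157
  src 1 79 circ 0.4209 0.3077 0.0109 rect [0.4208 0.3077] [0.0173 0.0201] 34.9 z 0.09 0.12 med 0.1089
dish
(0.012, 0.024)
  src 0 424 circ 0.6
[... 995 characters left out ...]

  src 1 164 circ 0.4288 -0.2918 0.0252 rect [ 0.4263 -0.2924] [0.0206 0.0496] 12.0 z 0.13 0.148 med 0.1437
polish
(0.03, 0.1)
  src 0 136 circ 0.5988 0.0056 0.0151 rect [0.5987 0.0057] [0.0279 0.0278] 46.6 z 0.03 0.076 med 0.0385
  src 1 166 circ 0.6006 0.0049 0.0148 rect [0.6018 0.0021] [0.0284 0.023 ] 29.1 z 0.03 0.076 med 0.0418
(0.062, 0.09)
  src 0 35 circ 0.598 0.0051 0.0062 rect [0.5993 0.0051] [0.0123 0.0111] 1.4 z 0.063 0.076 med 0.0722
  src 1 40 circ 0.6012 0.0047 0.0075 rect [0.6002 0.0034] [0.0116 0.0145] 44.1 z 0.063 0.076 med 0.0714
mat [     0      0    512    384 194253] ((0.7940146923065186, 0.01508331298828125), (1.342605710029602, 2.2855372428894043), 0.1418273001909256)
```

```bash
cat >> h.py <<'E'
def go(x,y,z,yaw=90):
    s=get_state(); T=R.from_quat(s["tcp_rot"]).as_matrix(); d=T.T@(np.array([x,y,z])-s["eef_pos"])
    y0=np.degrees(np.arctan2(T[1,0],T[0,0])); print("shift mm",(d*1000).round(1),"turn",round(y0-yaw,1),"tilt",T[2,2].round(4),"q6",s["qpos"][5].round(2))
E
python3 - <<'E'
from h import *
for n in("top0","scene0"):
    p=np.load(n+".npz")["p"].reshape(-1,3); m=(np.hypot(p[:,0]-.615,p[:,1]-.171)<.1)&(p[:,2]>.0225)&(p[:,2]<.031)
    q=p[m][:,:2].astype(np.float32); print(cv2.minAreaRect(q))
    m=(np.hypot(p[:,0]-.615,p[:,1]-.171)<.055)&(p[:,2]<.014); q=p[m][:,:2].astype(np.float32); print(len(q),cv2.minEnclosingCircle(q))
go(.617,-.1565,.16)
E
```

```text
((0.6068715453147888, 0.1711808443069458), (0.13610012829303741, 0.13725592195987701), 72.73199462890625)
331 ((0.6086392998695374, 0.17017804086208344), 0.04919268935918808)
((0.6075740456581116, 0.17154328525066376), (0.14041054248809814, 0.13914340734481812), 73.06584167480469)
120 ((0.615534782409668, 0.1768638789653778), 0.03913436084985733)
shift mm [ 519.7 -306.9   70.9] turn -69.0 tilt -1.0 q6 -0.15
```

```bash
python3 -m crank '[[[0,0,0],-8,0],[[0,0,0],-16,0]]' 40
```

```text
time: 0.3
eef_pos: [0.242, -0.6297, 0.2304]
tcp_rot: [0.947, 0.32, 0.0, -0.001]
contact_force: [-0.5, -0.4, -0.6]
opening: 0.997
finger_force: 0.0
```

```bash
python3 -c "
from h import *
go(.617,-.1565,.16)"
```

```text
shift mm [ 585.1 -148.6   71. ] turn -52.7 tilt -1.0 q6 -0.43
```

```bash
python3 -m crank '[[[20,-5,0],-7,0],[[60,-15,0],-14,0],[[105,-27,0],-21,0],[[150,-38,0],-28,0],[[195,-50,0],-36,0],[[240,-61,0],-44,0],[[285,-72,0],-50,0],[[330,-84,0],-53,0],[[375,-95,0],-53,0],[[400,-102,0],-53,0]]' && python3 -c "
from h import *
go(.617,-.1565,.12)"
```

```text
time: 1.3
eef_pos: [0.5015, -0.3048, 0.2308]
tcp_rot: [0.706, 0.708, 0.0, -0.001]
contact_force: [0.1, -0.3, 0.8]
opening: 0.999
finger_force: 0.0
shift mm [147.8 116.  110.9] turn 0.2 tilt -1.0 q6 -0.72
```

```bash
python3 -m crank '[[[35,28,20],0,0],[[75,58,40],0,0],[[110,88,60],0,0],[[140,110,80],0,0],[[148,116,100],0,0],[[148,116,120],0,0],[[148,116,140],0,0],[[148,116,160],0,0],[[148,116,160],0,0]]' && python3 - <<'E'
from h import *
go(.6175,-.156,.041)
for n in("top","scene"):
    c=cam(n);cv2.imwrite(f"pics/{n}1.png",c["frame"])
E
```

```text
time: 2.2
eef_pos: [0.6132, -0.1584, 0.0671]
tcp_rot: [0.707, 0.707, -0.002, -0.004]
contact_force: [0.7, -0.0, 0.1]
opening: 0.998
finger_force: 0.0
shift mm [ 2.4  4.5 26. ] turn 0.0 tilt -1.0 q6 -0.41
```

View pics/scene1.png

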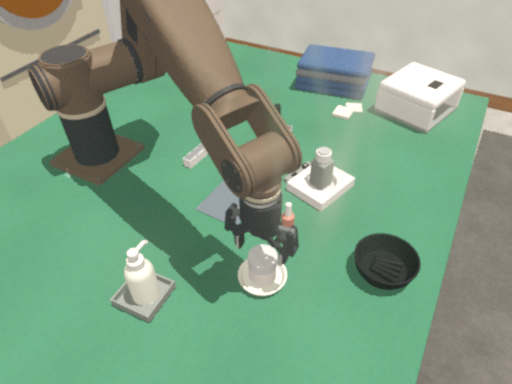

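The fingers straddle the jar lid (262,255). I'll centre, descend and close.

```bash
python3 -m crank '[[[2,4,10],0,0],[[2,4,20],0,0],[[2,4,26],0,0],[[2,4,26],0,80],[[2,4,26],0,120],[[2,4,26],0,120],[[2,4,26],0,120],[[2,4,26],0,120],[[2,4,26],0,120]]' 40
```

```text
time: 3.2
eef_pos: [0.6201, -0.1579, 0.0454]
tcp_rot: [0.707, 0.707, 0.0, 0.0]
contact_force: [-0.3, -0.6, -1.1]
opening: 0.693
finger_force: 43.9
```

```bash
python3 -m crank '[[[0,0,-10],0,120],[[0,0,-30],0,120],[[0,-10,-50],0,120],[[0,-30,-60],0,120],[[10,-60,-60],0,120],[[35,-95,-60],0,120],[[65,-125,-60],0,120],[[100,-150,-60],0,120],[[135,-160,-60],0,120],[[165,-160,-60],0,120]]' && python3 -m crank '[[[20,0,0],0,120],[[33,0,0],0,120],[[33,0,20],0,120],[[33,0,40],0,120],[[33,0,52],0,120],[[33,0,58],0,120],[[33,0,62],0,120],[[33,0,62],0,120],[[33,0,62],0,120]]' ; python3 -c "
from h import *
go(.46,.04,.0404)"
```

```text
time: 4.2
eef_pos: [0.4578, 0.0088, 0.1053]
tcp_rot: [0.707, 0.707, -0.0, -0.001]
contact_force: [1.5, 0.2, -2.9]
opening: 0.686
finger_force: 44.1
time: 5.1
eef_pos: [0.4606, 0.04, 0.044]
tcp_rot: [0.707, 0.707, 0.0, 0.0]
contact_force: [-0.5, -0.9, -2.8]
opening: 0.693
finger_force: 44.1
shift mm [ 0.  -0.6  3.6] turn 0.0 tilt -1.0 q6 -0.13
```

Lower the last bit, release, back off upward, then go to the oil (0.4205, 0.308).

```bash
python3 -m crank '[[[0,0,2],0,120],[[0,0,4],0,120],[[0,0,4],0,120],[[0,0,4],0,60],[[0,0,4],0,0],[[0,0,4],0,0],[[0,0,4],0,0],[[0,0,4],0,0]]' && python3 -m crank '[[[0,0,-15],0,0],[[0,0,-45],0,0],[[0,0,-90],0,0],[[0,0,-120],0,0],[[40,-5,-130],0,0],[[85,-10,-130],0,0],[[130,-20,-130],0,0],[[175,-30,-130],0,0],[[215,-38,-130],0,0],[[215,-38,-130],0,0]]'; python3 -c "
from h import *
go(.4206,.308,.072)"
```

```text
time: 5.9
eef_pos: [0.46, 0.0402, 0.0393]
tcp_rot: [0.707, 0.707, 0.0, 0.0]
contact_force: [-0.8, -0.1, 0.6]
opening: 1.002
finger_force: 0.0
time: 6.9
eef_pos: [0.4205, 0.2589, 0.1694]
tcp_rot: [0.705, 0.709, 0.0, -0.0]
contact_force: [0.1, -1.0, -1.0]
opening: 1.003
finger_force: 0.0
shift mm [49.   0.4 97.4] turn 0.3 tilt -1.0 q6 0.34
```

```bash
python3 -m crank '[[[25,0,0],0,0],[[50,0,0],0,0],[[50,0,25],0,0],[[50,0,45],0,0],[[50,0,45],0,0],[[50,0,45],0,0]]'; python3 - <<'E'
from h import *
go(.4206,.308,.075)
c=cam("top");cv2.imwrite("pics/top2.png",cv2.resize(c["frame"][170:330,60:300],None,fx=3,fy=3))
E
```

```text
time: 7.5
eef_pos: [0.422, 0.3046, 0.1243]
tcp_rot: [0.707, 0.707, -0.0, -0.0]
contact_force: [-0.2, 0.1, 0.0]
opening: 1.002
finger_force: 0.0
shift mm [ 3.4 -1.3 49.2] turn -0.0 tilt -1.0 q6 0.43
```

View pics/top2.png

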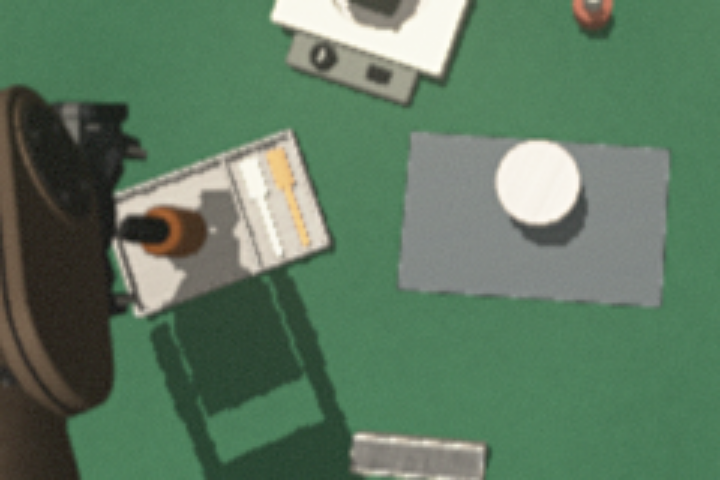

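The jar stands on the mat at crop (540,183), and the fingers at (130,150) and (125,300) bracket the oil cap at (135,228). Now I'll descend and grip.

```bash
python3 -m crank '[[[3,-1,20],0,0],[[3,-1,40],0,0],[[3,-1,49],0,0],[[3,-1,49],0,80],[[3,-1,49],0,160],[[3,-1,49],0,240],[[3,-1,49],0,240],[[3,-1,49],0,240],[[3,-1,49],0,240],[[3,-1,49],0,240]]' 40; python3 -m crank '[[[0,0,0],0,240],[[0,0,-10],0,240],[[0,0,-30],0,240],[[0,0,-60],0,240],[[0,0,-90],0,240],[[-10,20,-110],0,240],[[-40,40,-115],0,240],[[-80,60,-115],0,240],[[-120,70,-115],0,240],[[-120,70,-115],0,240]]'; python3 -c "
from h import *
go(.6175,-.158,.13)"
```

```text
time: 8.55
eef_pos: [0.4212, 0.3085, 0.0763]
tcp_rot: [0.707, 0.707, 0.0, -0.0]
contact_force: [-2.5, -0.7, 4.9]
opening: 0.232
finger_force: 39.4
time: 9.55
eef_pos: [0.4921, 0.1843, 0.1903]
tcp_rot: [0.709, 0.705, -0.0, 0.001]
contact_force: [-0.3, 0.3, -1.2]
opening: 0.226
finger_force: 39.4
shift mm [-341.5  126.9   61. ] turn -0.3 tilt -1.0 q6 0.17
```

```bash
python3 -m crank '[[[-20,0,0],0,240],[[-55,5,0],0,240],[[-95,15,0],0,240],[[-135,30,0],0,240],[[-175,50,0],0,240],[[-215,70,0],0,240],[[-255,92,0],0,240],[[-295,112,0],0,240],[[-325,122,0],0,240],[[-341,127,0],0,240]]'; python3 -m crank '[[[0,0,0],0,240],[[0,0,25],0,240],[[0,0,50],0,240],[[0,0,75],0,240],[[0,0,90],0,240],[[0,0,90],0,240],[[0,0,90],0,240]]'; python3 - <<'E'
from h import *
go(.618,-.158,.0763)
c=cam("scene");cv2.imwrite("pics/s3.png",c["frame"][180:330,170:370])
p=pts(c).reshape(-1,3);q=p[(abs(np.hypot(p[:,0]-.618,p[:,1]+.158)-.05)<.007)&(p[:,2]>.012)&(p[:,2]<.024)]
print(len(q),cv2.minEnclosingCircle(q[:,:2].astype(np.float32)))
E
```

```text
time: 10.55
eef_pos: [0.6185, -0.1547, 0.1899]
tcp_rot: [0.708, 0.707, -0.0, -0.0]
contact_force: [0.4, 0.3, -1.2]
opening: 0.23
finger_force: 39.5
time: 11.25
eef_pos: [0.6183, -0.152, 0.101]
tcp_rot: [0.707, 0.708, 0.0, 0.0]
contact_force: [0.5, 0.5, -1.0]
opening: 0.23
finger_force: 39.5
shift mm [-6.  -0.3 24.7] turn 0.1 tilt -1.0 q6 -0.4
376 ((0.6182590126991272, -0.1585487723350525), 0.05209323391318321)
```

View pics/s3.png

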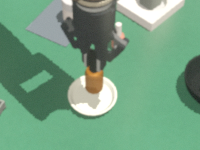

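The amber bottle hangs over the dish at crop (93,80), upright; the dish is at (92,95). I'll place it, release and climb.

```bash
python3 -m crank '[[[-6,0,0],0,240],[[-6,0,10],0,240],[[-6,0,18],0,240],[[-6,0,22],0,240],[[-6,0,25],0,240],[[-6,0,25],0,240],[[-6,0,25],0,200],[[-6,0,25],0,120],[[-6,0,25],0,0],[[-6,0,25],0,0]]'; python3 -m crank '[[[0,0,0],0,0],[[0,0,0],0,0],[[0,0,-20],0,0],[[0,0,-50],0,0],[[0,0,-80],0,0],[[30,-30,-90],0,0],[[65,-60,-90],0,0],[[100,-90,-90],0,0],[[135,-120,-90],0,0],[[170,-150,-90],0,0]]'; python3 -c "
from h import *
go(.46,.04,.041)"
```

```text
time: 12.3
eef_pos: [0.618, -0.1587, 0.0751]
tcp_rot: [0.707, 0.707, 0.0, -0.0]
contact_force: [-0.0, -0.6, -1.2]
opening: 0.731
finger_force: 0.0
time: 13.3
eef_pos: [0.4667, 0.0123, 0.1653]
tcp_rot: [0.707, 0.707, 0.0, 0.0]
contact_force: [1.3, 0.4, 1.5]
opening: 1.001
finger_force: 0.0
shift mm [ 27.7  -6.7 124.3] turn -0.0 tilt -1.0 q6 -0.19
```

```bash
python3 -m crank '[[[15,-5,20],0,0],[[28,-7,45],0,0],[[28,-7,60],0,0],[[28,-7,60],0,0],[[28,-7,60],0,0]]'; python3 - <<'E'
from h import *
c=cam("scene");p=pts(c).reshape(-1,3)
def f(n,x,y,r,a,b):
    q=p[(np.hypot(p[:,0]-x,p[:,1]-y)<r)&(p[:,2]>a)&(p[:,2]<b)]; print(n,len(q),len(q)>3 and (cv2.minEnclosingCircle(q[:,:2].astype(np.float32)),q[:,2].max()))
f("oil",.618,-.158,.04,.09,.13); f("jar",.46,.04,.045,.05,.073)
go(.46,.04,.041)
E
```

```text
time: 13.8
eef_pos: [0.4612, 0.0391, 0.1057]
tcp_rot: [0.707, 0.707, 0.0, 0.0]
contact_force: [0.3, 0.3, 0.8]
opening: 1.004
finger_force: 0.0
oil 159 (((0.6180881261825562, -0.1586950421333313), 0.01080099307000637), np.float64(0.11980640965636336))
jar 315 (((0.46202048659324646, 0.040783900767564774), 0.03133494779467583), np.float64(0.0729950492716459))
shift mm [ 1.1 -1.9 65.3] turn 0.0 tilt -1.0 q6 -0.14
```

```bash
python3 -m crank '[[[1,0,25],0,0],[[1,0,50],0,0],[[1,0,65],0,0],[[1,0,65],0,0],[[1,0,65],0,80],[[1,0,65],0,120],[[1,0,65],0,120],[[1,0,65],0,120],[[1,0,65],0,120],[[1,0,65],0,120]]'; python3 -m crank '[[[0,0,0],0,120],[[0,0,-15],0,120],[[0,0,-40],0,120],[[20,0,-60],0,120],[[55,-5,-60],0,120],[[95,-13,-60],0,120],[[135,-22,-60],0,120],[[180,-30,-60],0,120],[[220,-38,-60],0,120],[[245,-42,-60],0,120]]';  python3 -m crank '[[[15,0,0],0,120],[[23,0,0],0,120],[[23,0,10],0,120],[[23,0,10],0,120],[[23,0,10],0,120]]'; python3 - <<'E'
from h import *
c=cam("scene");cv2.imwrite("pics/s4.png",c["frame"][60:260,200:360])
c=cam("top");p=pts(c);m=(np.hypot(p[...,0]-.429,p[...,1]-.283)<.1)&(p[...,2]>.012)&(p[...,2]<.026);print(cv2.minAreaRect(p[m][:,:2].astype(np.float32)))
go(.4186,.308,.047)
E
```

```text
time: 14.85
eef_pos: [0.4623, 0.0399, 0.0422]
tcp_rot: [0.707, 0.707, 0.001, 0.001]
contact_force: [-2.0, -0.1, 6.0]
opening: 0.688
finger_force: 44.2
time: 15.85
eef_pos: [0.4176, 0.2875, 0.1002]
tcp_rot: [0.706, 0.708, 0.0, -0.0]
contact_force: [0.2, 0.2, -2.9]
opening: 0.688
finger_force: 44.3
time: 16.35
eef_pos: [0.4186, 0.3068, 0.0894]
tcp_rot: [0.708, 0.707, -0.001, -0.0]
contact_force: [-0.3, -0.4, -2.8]
opening: 0.69
finger_force: 44.3
((0.4285203814506531, 0.2832275629043579), (0.09255048632621765, 0.15028631687164307), 22.147144317626953)
shift mm [ 0.8 -0.5 43.1] turn -0.1 tilt -1.0 q6 0.44
```

View pics/s4.png

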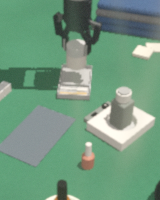

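The jar hangs upright over the tray at crop (75,55), and the oil cap shows in the dish. Now I'll lower it and release.

```bash
python3 -m crank '[[[1,0,15],0,120],[[1,0,28],0,120],[[1,0,36],0,120],[[1,0,41],0,120],[[1,0,43],0,120],[[1,0,43],0,120],[[1,0,43],0,120],[[1,0,43],0,60],[[1,0,43],0,0],[[1,0,43],0,0]]'; python3 -m crank '[[[0,0,0],0,0],[[0,0,0],0,0],[[0,0,-20],0,0],[[0,0,-55],0,0],[[0,0,-95],0,0],[[0,0,-140],0,0],[[-40,0,-160],0,0],[[-80,0,-160],0,0],[[-125,0,-160],0,0],[[-170,0,-160],0,0]]'; python3 - <<'E'
from h import *
c=cam("scene");p=pts(c).reshape(-1,3)
q=p[(np.hypot(p[:,0]-.419,p[:,1]-.308)<.045)&(p[:,2]>.05)&(p[:,2]<.082)]; print("jar",len(q),cv2.minEnclosingCircle(q[:,:2].astype(np.float32)),q[:,2].max(),np.median(q[:,2]))
go(.4285,-.307,.2)
E
```

```text
time: 17.45
eef_pos: [0.4195, 0.3094, 0.0478]
tcp_rot: [0.707, 0.707, 0.001, 0.0]
contact_force: [-0.2, -0.3, 1.1]
opening: 1.003
finger_force: 0.0
time: 18.45
eef_pos: [0.4187, 0.1379, 0.2078]
tcp_rot: [0.707, 0.708, 0.001, 0.001]
contact_force: [0.8, -0.9, 0.5]
opening: 0.998
finger_force: 0.0
jar 348 ((0.42125433683395386, 0.31036072969436646), 0.032374605536460876) 0.08188474818633407 0.07672879008193334
shift mm [-439.6   10.8    9.5] turn -0.2 tilt -1.0 q6 0.08
```

```bash
python3 -m crank '[[[-20,25,0],0,0],[[-55,50,0],0,0],[[-100,60,0],0,0],[[-145,65,0],0,0],[[-190,65,0],0,0],[[-235,60,0],0,0],[[-280,50,0],0,0],[[-325,35,0],0,0],[[-370,20,0],0,0],[[-410,11,0],0,0]]'; python3 -m crank '[[[-28,0,0],0,0],[[-28,0,30],0,0],[[-28,0,40],0,0],[[-28,0,40],0,0]]'; python3 - <<'E'
from h import *
for n in("scene","top"):
    c=cam(n);p=pts(c).reshape(-1,3)
    for a,b in((.108,.124),(.132,.15)):
        q=p[(np.hypot(p[:,0]-.4285,p[:,1]+.3)<.05)&(p[:,2]>a)&(p[:,2]<b)]; 
        if len(q)>4: print(n,len(q),cv2.minEnclosingCircle(q[:,:2].astype(np.float32)),cv2.minAreaRect(q[:,:2].astype(np.float32)))
    if n=="scene": cv2.imwrite("pics/s5.png",cv2.resize(c["frame"][180:340,60:260],None,fx=2,fy=2))
go(.4285,-.307,.095)
E
```

```text
time: 19.5
eef_pos: [0.4289, -0.2728, 0.2074]
tcp_rot: [0.707, 0.707, -0.0, 0.0]
contact_force: [2.2, 0.1, -0.6]
opening: 0.999
finger_force: 0.0
time: 19.9
eef_pos: [0.4288, -0.2973, 0.1648]
tcp_rot: [0.707, 0.707, 0.0, -0.003]
contact_force: [0.8, 0.1, -0.4]
opening: 0.998
finger_force: 0.0
scene 128 ((0.42878079414367676, -0.30703502893447876), 0.016838252544403076) ((0.43126311898231506, -0.3085964322090149), (0.030858853831887245, 0.027518071234226227), 50.17979431152344)
scene 151 ((0.42783957719802856, -0.2954511046409607), 0.022072050720453262) ((0.43206414580345154, -0.2965773046016693), (0.04238284006714821, 0.02064710482954979), 75.07296752929688)
top 80 ((0.42856571078300476, -0.3060467839241028), 0.01610674150288105) ((0.4287683069705963, -0.30421802401542664), (0.02984306961297989, 0.025680730119347572), 1.567647099494934)
top 157 ((0.4271349608898163, -0.29133522510528564), 0.024641569703817368) ((0.4300885498523712, -0.29184380173683167), (0.04818231239914894, 0.018854208290576935), 80.23009490966797)
shift mm [-8.8 -1.8 72.5] turn 0.1 tilt -1.0 q6 -0.8
```

View pics/s5.png

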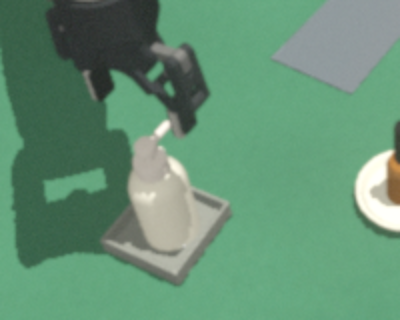

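The lotion stands in the bin with its collar at about crop (150,160). The nozzle points along +y, parallel to the fingers' gap. Next, descend and grip.

```bash
python3 -m crank '[[[-9,-1,20],0,0],[[-9,-1,45],0,0],[[-9,-1,62],0,0],[[-9,-1,70],0,0],[[-9,-1,70],0,0]]'; python3 -c "
from h import *
go(.4287,-.3067,.095)"; python3 -m crank '[[[0,0,0],0,80],[[0,0,0],0,140],[[0,0,0],0,220],[[0,0,0],0,220],[[0,0,0],0,220],[[0,0,0],0,220],[[0,0,0],0,220]]' 50
```

```text
time: 20.5
eef_pos: [0.4292, -0.3072, 0.0972]
tcp_rot: [0.707, 0.708, 0.0, -0.0]
contact_force: [0.1, 0.1, -1.1]
opening: 1.0
finger_force: 0.0
shift mm [ 0.5 -0.5  2.2] turn 0.1 tilt -1.0 q6 -0.81
time: 21.2
eef_pos: [0.4294, -0.3097, 0.1024]
tcp_rot: [0.706, 0.708, -0.002, 0.001]
contact_force: [-7.3, 3.9, 18.4]
opening: 0.36
finger_force: 54.9
```

```bash
python3 -m crank '[[[0,0,-4],0,220],[[0,0,-8],0,220],[[0,0,-14],0,220],[[0,0,-25],0,220],[[0,0,-25],0,220],[[0,0,-25],0,220]]'; python3 - <<'E'
from h import *
c=cam("scene");p=pts(c).reshape(-1,3);cv2.imwrite("pics/s6.png",cv2.resize(c["frame"][180:340,60:260],None,fx=2,fy=2))
q=p[(np.hypot(p[:,0]-.4285,p[:,1]+.3)<.06)&(p[:,2]>.03)&(p[:,2]<.15)];print(len(q))
for a in range(30,150,10):
    r=q[(q[:,2]>a/1e3)&(q[:,2]<a/1e3+.01)]
    if len(r)>5: print(a,len(r),r.min(0).round(3),r.max(0).round(3))
E
```

```text
time: 21.8
eef_pos: [0.4293, -0.308, 0.1227]
tcp_rot: [0.707, 0.707, 0.0, 0.0]
contact_force: [0.4, 0.0, -3.8]
opening: 0.356
finger_force: 55.7
1273
30 63 [ 0.418 -0.333  0.031] [ 0.459 -0.281  0.04 ]
40 90 [ 0.42  -0.333  0.04 ] [ 0.459 -0.282  0.05 ]
50 91 [ 0.418 -0.334  0.05 ] [ 0.459 -0.284  0.06 ]
60 90 [ 0.419 -0.334  0.06 ] [ 0.459 -0.283  0.07 ]
70 93 [ 0.419 -0.333  0.07 ] [ 0.459 -0.285  0.08 ]
80 93 [ 0.42  -0.334  0.08 ] [ 0.459 -0.286  0.09 ]
90 101 [ 0.419 -0.334  0.09 ] [ 0.459 -0.284  0.1  ]
100 124 [ 0.414 -0.334  0.1  ] [ 0.459 -0.284  0.11 ]
110 173 [ 0.411 -0.333  0.11 ] [ 0.458 -0.282  0.12 ]
120 134 [ 0.408 -0.33   0.12 ] [ 0.455 -0.289  0.13 ]
130 82 [ 0.409 -0.322  0.13 ] [ 0.46 -0.3   0.14]
140 139 [ 0.4   -0.323  0.14 ] [ 0.459 -0.302  0.15 ]
```

View pics/s6.png

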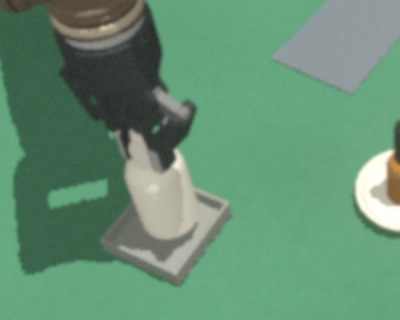

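```bash
python3 -m crank '[[[0,0,-20],0,220],[[0,0,-45],0,220],[[0,5,-60],0,220],[[25,25,-60],0,220],[[60,45,-60],0,220],[[100,60,-60],0,220],[[140,65,-60],0,220],[[180,65,-60],0,220],[[220,60,-60],0,220],[[260,50,-60],0,220]]'; python3 -m crank '[[[30,-7,0],0,220],[[60,-15,0],0,220],[[80,-20,0],0,220],[[88,-20,15],0,220],[[88,-20,35],0,220],[[88,-20,55],0,220],[[88,-20,70],0,220],[[88,-20,76],0,220],[[88,-20,76],0,220],[[88,-20,76],0,220]]'; python3 -c "
from h import *
go(.46,.04,.0974)"
```

```text
time: 22.85
eef_pos: [0.4792, -0.0461, 0.1821]
tcp_rot: [0.707, 0.707, 0.0, -0.0]
contact_force: [0.2, 0.2, -2.7]
opening: 0.354
finger_force: 52.3
time: 23.85
eef_pos: [0.4596, 0.0402, 0.107]
tcp_rot: [0.707, 0.707, 0.0, 0.0]
contact_force: [0.3, 0.1, -2.9]
opening: 0.359
finger_force: 52.4
shift mm [-0.2  0.4  9.6] turn 0.0 tilt -1.0 q6 -0.13
```

```bash
python3 -m crank '[[[0,0,3],0,220],[[0,0,5],0,220],[[0,0,7],0,220],[[0,0,7],0,220],[[0,0,7],0,220]]'; python3 -m crank '[[[0,0,1],0,220],[[0,0,2],0,220],[[0,0,3],0,220],[[0,0,3],0,220]]'
```

```text
time: 24.35
eef_pos: [0.459, 0.0401, 0.0993]
tcp_rot: [0.707, 0.707, -0.0, -0.0]
contact_force: [-0.1, -0.3, -5.1]
opening: 0.355
finger_force: 52.4
time: 24.75
eef_pos: [0.4595, 0.0403, 0.0978]
tcp_rot: [0.707, 0.707, 0.0, -0.0]
contact_force: [-2.8, 1.6, 4.9]
opening: 0.357
finger_force: 54.1
```

```bash
python3 -m crank '[[[0,0,0],0,170],[[0,0,0],0,100],[[0,0,0],0,0],[[0,0,0],0,0],[[0,0,0],0,0],[[0,0,-10],0,0],[[0,0,-35],0,0],[[0,0,-70],0,0],[[0,0,-100],0,0],[[0,0,-100],0,0]]'; python3 -m crank '[[[25,30,0],0,0],[[60,70,0],0,0],[[95,110,0],0,0],[[120,145,0],0,0],[[130,156,0],0,0],[[130,156,20],0,0],[[130,156,40],0,0],[[130,156,40],0,0],[[130,156,40],0,0]]'; python3 - <<'E'
from h import *
c=cam("scene");p=pts(c).reshape(-1,3);cv2.imwrite("pics/s7.png",cv2.resize(c["frame"][100:260,180:380],None,fx=2,fy=2))
for n,x,y,a,b in(("rem",.6155,.1705,.1,.1235),("lot",.46,.04,.1,.118)):
    q=p[(np.hypot(p[:,0]-x,p[:,1]-y)<.04)&(p[:,2]>a)&(p[:,2]<b)]; print(n,len(q),cv2.minEnclosingCircle(q[:,:2].astype(np.float32)))
go(.6155,.1705,.084)
E
```

```text
time: 25.75
eef_pos: [0.4622, 0.0398, 0.2024]
tcp_rot: [0.707, 0.707, 0.003, 0.004]
contact_force: [0.6, 0.2, 0.1]
opening: 0.997
finger_force: 0.0
time: 26.65
eef_pos: [0.6145, 0.1701, 0.1558]
tcp_rot: [0.707, 0.707, -0.001, -0.001]
contact_force: [0.2, -0.3, 0.6]
opening: 1.001
finger_force: 0.0
rem 193 ((0.6171016097068787, 0.16942094266414642), 0.01966090127825737)
lot 83 ((0.4621751308441162, 0.04069612920284271), 0.01738775335252285)
shift mm [ 0.3  0.3 73. ] turn 0.0 tilt -1.0 q6 0.11
```

View pics/s7.png

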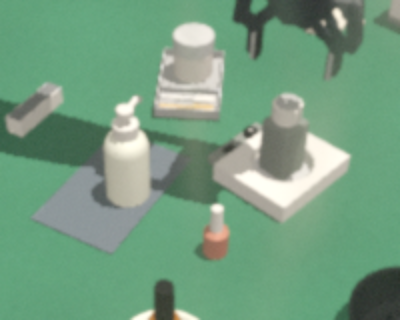

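The lotion is on the mat at crop (127,165) and the jar is in the tray at (193,55), both upright. The remover cap is at (288,108). I'll grip the remover.

```bash
python3 -m crank '[[[0,1,20],0,0],[[0,1,40],0,0],[[0,1,60],0,0],[[0,1,70],0,0],[[0,1,70],0,80],[[0,1,70],0,140],[[0,1,70],0,220],[[0,1,70],0,220],[[0,1,70],0,220],[[0,1,70],0,220]]' 40; python3 -m crank '[[[0,0,0],0,220],[[0,0,-10],0,220],[[0,0,-30],0,220],[[0,0,-60],0,220],[[0,0,-100],0,220],[[0,0,-140],0,220],[[-20,0,-150],0,220],[[-60,-10,-150],0,220],[[-95,-20,-150],0,220],[[-95,-20,-150],0,220]]'; python3 - <<'E'
from h import *
c=cam("scene");p=pts(c).reshape(-1,3)
q=p[(np.hypot(p[:,0]-.615,p[:,1]-.17)<.12)&(p[:,2]>.022)&(p[:,2]<.032)&(p[:,0]>.5)]
d=np.c_[q[:,0]-.618,q[:,1]-.168]@np.array([[.955,.297],[-.297,.955]]) ; print("along x'",np.histogram(d[:,0],np.arange(-.09,.08,.01)),np.percentile(d[:,1],[0,1,99,100]),d[:,0].max())
q=p[(np.hypot(p[:,0]-.618,p[:,1]-.168)<.05)&(p[:,2]<.016)];print("well",len(q),cv2.minEnclosingCircle(q[:,:2].astype(np.float32)))
c=cam("top");p=pts(c).reshape(-1,3)
q=p[(np.hypot(p[:,0]-.618,p[:,1]-.168)<.05)&(p[:,2]<.016)];print("well",len(q),cv2.minEnclosingCircle(q[:,:2].astype(np.float32)))
go(.425,-.309,.2)
E
```

```text
time: 27.7
eef_pos: [0.6169, 0.1704, 0.0883]
tcp_rot: [0.707, 0.707, 0.001, 0.001]
contact_force: [-3.2, 0.3, 5.8]
opening: 0.431
finger_force: 40.1
time: 28.7
eef_pos: [0.5947, 0.0718, 0.2357]
tcp_rot: [0.708, 0.706, -0.001, -0.0]
contact_force: [0.1, 0.5, -2.5]
opening: 0.436
finger_force: 40.7
along x' (array([  0,  14,  13, 101, 134, 117,  83,  70,  63,  69,  69,  85, 102,
       147, 155,   0]), array([-9.00000000e-02, -8.00000000e-02, -7.00000000e-02, -6.00000000e-02,
       -5.00000000e-02, -4.00000000e-02, -3.00000000e-02, -2.00000000e-02,
       -1.00000000e-02, -4.16333634e-17,  1.00000000e-02,  2.00000000e-02,
        3.00000000e-02,  4.00000000e-02,  5.00000000e-02,  6.00000000e-02,
        7.00000000e-02])) [-0.07002711 -0.06805658  0.06708738  0.07065762] 0.05959814998796214
well 404 ((0.6153684854507446, 0.1768692582845688), 0.039250560104846954)
well 0 ((0.0, 0.0), 0.0)
shift mm [-383.9 -169.9   35.7] turn -0.1 tilt -1.0 q6 -0.04
```

```bash
python3 -m crank '[[[-25,0,0],0,220],[[-65,0,0],0,220],[[-105,-5,0],0,220],[[-145,-15,0],0,220],[[-185,-35,0],0,220],[[-225,-60,0],0,220],[[-265,-85,0],0,220],[[-300,-110,0],0,220],[[-335,-135,0],0,220],[[-365,-157,0],0,220]]'; python3 -m crank '[[[-15,-12,0],0,220],[[-15,-12,20],0,220],[[-15,-12,50],0,220],[[-15,-12,80],0,220],[[-15,-12,105],0,220],[[-15,-12,120],0,220],[[-15,-12,120],0,220],[[-15,-12,120],0,220]]'; python3 - <<'E'
from h import *
c=cam("scene");p=pts(c).reshape(-1,3);cv2.imwrite("pics/s8.png",cv2.resize(c["frame"][180:340,60:260],None,fx=2,fy=2))
q=p[(np.hypot(p[:,0]-.425,p[:,1]+.309)<.08)&(p[:,2]>.017)&(p[:,2]<.029)]; print(cv2.minAreaRect(q[:,:2].astype(np.float32)))
go(.425,-.309,.0883)
E
```

```text
time: 29.8
eef_pos: [0.4385, -0.2905, 0.2362]
tcp_rot: [0.707, 0.708, 0.0, 0.0]
contact_force: [-0.0, -0.4, -2.2]
opening: 0.431
finger_force: 40.8
time: 30.6
eef_pos: [0.4279, -0.3049, 0.117]
tcp_rot: [0.707, 0.707, 0.0, 0.0]
contact_force: [0.3, 0.0, -2.9]
opening: 0.432
finger_force: 40.7
((0.42575541138648987, -0.309327095746994), (0.09344286471605301, 0.09414317458868027), 2.3697073459625244)
shift mm [-3.5 -3.3 29.5] turn 0.1 tilt -1.0 q6 -0.81
```

View pics/s8.png

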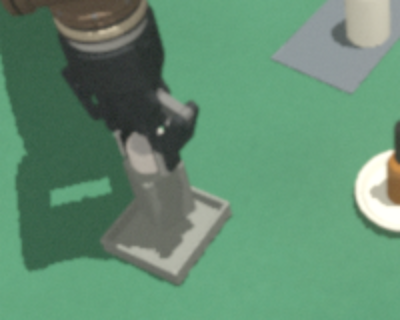

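The grey bottle hangs upright over the bin at crop (165,205). I'll lower it and release.

```bash
python3 -m crank '[[[-4,-2,10],0,220],[[-4,-2,18],0,220],[[-4,-2,24],0,220],[[-4,-2,28],0,220],[[-4,-2,29],0,220],[[-4,-2,30],0,220],[[-4,-2,30],0,220],[[-4,-2,30],0,220]]'; python3 -m crank '[[[0,0,0],0,160],[[0,0,0],0,80],[[0,0,0],0,0],[[0,0,0],0,0],[[0,0,0],0,0],[[0,0,-15],0,0],[[0,0,-45],0,0],[[0,0,-85],0,0],[[0,0,-115],0,0],[[0,0,-115],0,0]]'; python3 - <<'E'
from h import *
c=cam("scene");p=pts(c).reshape(-1,3)
q=p[(np.hypot(p[:,0]-.425,p[:,1]+.309)<.05)&(p[:,2]>.095)&(p[:,2]<.1235)]; print(cv2.minEnclosingCircle(q[:,:2].astype(np.float32)),q[:,2].max())
go(.4615,.04,.2)
E
```

```text
time: 31.45
eef_pos: [0.425, -0.3093, 0.0884]
tcp_rot: [0.707, 0.707, -0.001, -0.001]
contact_force: [-3.9, 2.6, 8.8]
opening: 0.427
finger_force: 42.0
time: 32.45
eef_pos: [0.4275, -0.3113, 0.2085]
tcp_rot: [0.707, 0.707, -0.0, 0.006]
contact_force: [0.3, -0.3, 0.8]
opening: 0.995
finger_force: 0.0
((0.4249902665615082, -0.308709979057312), 0.01923299953341484) 0.12214576692075607
shift mm [350.2  35.2   3.8] turn 0.0 tilt -1.0 q6 -0.82
```

Remover placed. Back to the lotion.

```bash
python3 -m crank '[[[20,15,0],0,0],[[60,40,0],0,0],[[100,60,0],0,0],[[145,70,0],0,0],[[190,70,0],0,0],[[235,65,0],0,0],[[280,52,0],0,0],[[320,40,0],0,0],[[348,35,0],0,0],[[348,35,0],0,0]]'; python3 -m crank '[[[0,0,20],0,0],[[0,0,40],0,0],[[0,0,40],0,0],[[0,0,40],0,0]]'; python3 - <<'E'
from h import *
c=cam("scene");p=pts(c).reshape(-1,3)
q=p[(np.hypot(p[:,0]-.46,p[:,1]-.04)<.04)&(p[:,2]>.1)&(p[:,2]<.118)]; print(cv2.minEnclosingCircle(q[:,:2].astype(np.float32)))
go(.4615,.0402,.1)
E
```

```text
time: 33.5
eef_pos: [0.4582, 0.042, 0.2001]
tcp_rot: [0.705, 0.709, -0.001, -0.001]
contact_force: [-0.2, 0.3, 0.1]
opening: 0.997
finger_force: 0.0
time: 33.9
eef_pos: [0.4597, 0.0386, 0.1608]
tcp_rot: [0.707, 0.707, -0.001, -0.001]
contact_force: [0.7, -0.2, 0.4]
opening: 1.0
finger_force: 0.0
((0.4608461558818817, 0.039483167231082916), 0.01827092655003071)
shift mm [ 1.6  1.2 61.7] turn -0.0 tilt -1.0 q6 -0.14
```

```bash
python3 -m crank '[[[1,1,20],0,0],[[1,1,40],0,0],[[1,1,55],0,0],[[1,1,60],0,0],[[1,1,60],0,80],[[1,1,60],0,140],[[1,1,60],0,220],[[1,1,60],0,220],[[1,1,60],0,220],[[1,1,60],0,220]]' 50; python3 -m crank '[[[0,0,0],0,220],[[0,0,-10],0,220],[[0,0,-30],0,220],[[0,0,-55],0,220],[[20,20,-70],0,220],[[45,55,-70],0,220],[[75,90,-70],0,220],[[105,125,-70],0,220],[[122,150,-70],0,220],[[128,158,-70],0,220]]';python3 -m crank '[[[0,0,0],0,220],[[0,0,20],0,220],[[0,0,30],0,220],[[0,0,30],0,220],[[0,0,30],0,220]]'; python3 - <<'E'
from h import *
c=cam("scene");p=pts(c).reshape(-1,3);cv2.imwrite("pics/s9.png",cv2.resize(c["frame"][60:260,220:420],None,fx=2,fy=2))
q=p[(np.hypot(p[:,0]-.619,p[:,1]-.168)<.04)&(p[:,2]>.07)&(p[:,2]<.12)]; print(q.min(0),q.max(0))
go(.619,.168,.106)
E
```

```text
time: 34.95
eef_pos: [0.4616, 0.0401, 0.1026]
tcp_rot: [0.707, 0.707, 0.0, 0.001]
contact_force: [-2.2, 0.7, 6.2]
opening: 0.351
finger_force: 49.3
time: 35.95
eef_pos: [0.6203, 0.17, 0.1704]
tcp_rot: [0.706, 0.708, 0.0, -0.0]
contact_force: [-0.1, 0.3, -4.0]
opening: 0.35
finger_force: 50.4
time: 36.45
eef_pos: [0.6182, 0.1676, 0.1412]
tcp_rot: [0.707, 0.707, -0.0, -0.0]
contact_force: [-0.1, -0.1, -2.1]
opening: 0.351
finger_force: 50.3
[0.59185655 0.14032484 0.07000159] [0.64549873 0.17805613 0.11951978]
shift mm [ 0.2  0.1 35.9] turn -0.0 tilt -1.0 q6 0.11
```

View pics/s9.png

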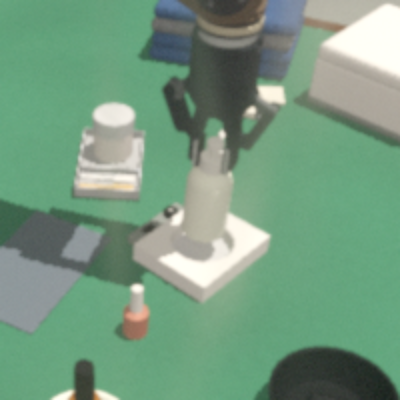

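The lotion hangs upright over the well, at crop (208,205) with the well at (205,245). I'll lower it to contact and release.

```bash
python3 -m crank '[[[0,1,10],0,220],[[0,1,20],0,220],[[0,1,27],0,220],[[0,1,30],0,220],[[0,1,32],0,220],[[0,1,34],0,220],[[0,1,34],0,220]]'; python3 -m crank '[[[0,0,1],0,220],[[0,0,2],0,220],[[0,0,2],0,220]]'
```

```text
time: 37.2
eef_pos: [0.6203, 0.1683, 0.1079]
tcp_rot: [0.707, 0.707, 0.0, 0.0]
contact_force: [-0.4, 0.1, -2.0]
opening: 0.348
finger_force: 50.5
time: 37.5
eef_pos: [0.6206, 0.1685, 0.1078]
tcp_rot: [0.707, 0.707, 0.001, 0.0]
contact_force: [-3.3, 0.4, 6.1]
opening: 0.35
finger_force: 51.4
```

```bash
python3 -m crank '[[[0,0,0],0,170],[[0,0,0],0,100],[[0,0,0],0,0],[[0,0,0],0,0],[[0,0,0],0,0],[[0,0,-10],0,0],[[0,0,-35],0,0],[[0,0,-70],0,0],[[0,0,-110],0,0],[[0,0,-130],0,0]]'; python3 -m crank '[[[-40,-40,0],0,0],[[-80,-80,0],0,0],[[-120,-110,0],0,0],[[-150,-130,0],0,0],[[-150,-130,0],0,0],[[-150,-130,0],0,0]]'; python3 - <<'E'
from h import *
for n in("scene","top"):
    c=cam(n);p=pts(c).reshape(-1,3);cv2.imwrite(f"pics/{n}9.png",c["frame"])
    for k,x,y,r,a,b in(("lotion collar",.619,.168,.035,.11,.124),("lotion body",.619,.168,.04,.04,.09),("jar",.4186,.308,.045,.055,.085),("rem",.425,-.309,.05,.097,.1235),("oil",.618,-.158,.03,.09,.125),("polish",.599,.005,.03,.03,.1)):
        q=p[(np.hypot(p[:,0]-x,p[:,1]-y)<r)&(p[:,2]>a)&(p[:,2]<b)]
        if len(q)>5: print(n,k,len(q),[np.round(v,4) for v in cv2.minEnclosingCircle(q[:,:2].astype(np.float32))],q[:,2].max().round(3))
E
```

```text
time: 38.5
eef_pos: [0.6217, 0.1684, 0.2409]
tcp_rot: [0.707, 0.707, 0.003, 0.002]
contact_force: [0.3, 0.2, 1.1]
opening: 0.999
finger_force: 0.0
time: 39.1
eef_pos: [0.49, 0.0175, 0.2364]
tcp_rot: [0.708, 0.706, 0.001, 0.001]
contact_force: [0.0, 0.8, 0.6]
opening: 0.999
finger_force: 0.0
scene lotion collar 77 [array([0.6202, 0.1704]), np.float64(0.0169)] 0.124
scene lotion body 345 [array([0.6201, 0.1689]), np.float64(0.0279)] 0.09
scene jar 225 [array([0.4232, 0.3098]), np.float64(0.0308)] 0.081
scene rem 374 [array([ 0.4241, -0.3085]), np.float64(0.0202)] 0.122
scene oil 156 [array([ 0.6174, -0.1591]), np.float64(0.0109)] 0.12
scene polish 166 [array([0.601 , 0.0041]), np.float64(0.015)] 0.076
top lotion collar 81 [array([0.6178, 0.1711]), np.float64(0.016)] 0.124
top lotion body 170 [array([0.6182, 0.1706]), np.float64(0.0285)] 0.09
top jar 718 [array([0.4187, 0.3106]), np.float64(0.03)] 0.081
top rem 323 [array([ 0.423 , -0.3076]), np.float64(0.0196)] 0.123
top oil 102 [array([ 0.6161, -0.1571]), np.float64(0.01)] 0.121
```

View pics/scene9.png

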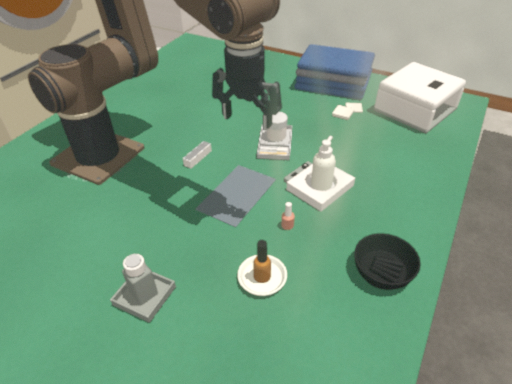

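All four stand upright in their own homes: lotion (322,170), oil (262,265), remover (138,280), jar (276,130). The polish bottle at (288,217) hasn't moved.

```bash
python3 -c "
from h import *
print(ctrl.sign_off())"
```

```text
the job is handed in; nothing more can be done
None
```

I handed the job in at about 39 s: all four supplies stand upright in their own homes, each within about 5 mm of the middle by camera, and the polish bottle was not moved; the hand-in call gave no verdict.

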